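# Set the drying turntable's speed selector and start it

### The job

The drying turntable for the lacquered bowl is run from the blue and grey controller on the bench. With a fingertip, push the lever of its speed selector round clockwise, counting the clicks, to speed five (the fifth black dot after the red off mark) without going past it and without gripping or forcing the lever; then press the green start button fully down with a fingertip and let it go. Do not press the red stop button, do not press start before the speed is set, and leave the cup, jar and tape where they stand and keep off the turntable.

Things in the scene. Friction and masses are not known exactly. Their poses are not given: they have to be found in the camera images.
- console: blue controller box with a grey top panel, 170 (x) x 240 (y) x 50 mm high, fixed to the bench. Origin: centre of its underside; z up, its front long side faces its own -x. The panel lies 50 mm above the origin. On it: the selector on a white disc of radius 66 mm to the +y side, the green and red buttons and a small amber lamp (10 mm high) to the -y side.
- selector_axis (a point): the selector's upright turning axis at panel height (50 mm above the bench), 10 mm to -x and 45 mm to +y of the console's centre. The black hub round it has radius 18 mm and stands up to 28 mm above the panel.
- lever_tip (a point): end of the selector's black lever, 46 mm from the axis and 16 mm above the panel. The lever is a straight bar 11 mm wide from the axis to this tip, with upright sides from 5 to 27 mm above the panel, and a white line on top. A sprung ball clicks into each position: between clicks the lever resists with about 2 to 3 N, past the middle it snaps on to the next position, and left alone it rests in one.
- selector_lever (a joint): selector angle in rad, growing clockwise seen from above. 0 = off: the lever points along console +y (red bar on the white disc). The six black dots, each larger than the last, are speeds 1 to 6, each 0.524 rad (30 degrees) farther: at speed 3 the lever points along console +x; speed five is 2.618. At the start it stands at off, speed 1 or speed 2. End stops just beyond off and 6.
- start_top (a point): centre of the top of the green start button, 28 mm across, 18 mm above the panel, in a black collar 44 mm across and 12 mm high, at the console's front (-x) side.
- start (a joint): travel of the green start button in m: 0 = released, 0.006 = fully down (5 N); springs back.
- stop_top (a point): centre of the top of the red stop button, 28 mm across, with the same height and collar, 65 mm behind (console +x of) the green one.
- stop (a joint): travel of the red stop button in m: 0 = released, 0.006 = fully down (5 N); springs back.
- cup_small: small dark red cup, 52 mm across, 36 mm high, loose, beside the controller; origin at the centre of its foot.
- jar_gold: small jar with a gold lid, 42 mm across, 46 mm high, loose, beside the controller; origin at the centre of its foot.
- tape_clear: roll of pale tape lying flat, 60 mm across, 19 mm high, loose, beside the controller; origin at the centre of its underside.
- turntable: drying turntable, 144 mm across, 44 mm high, with a black bowl on it, fixed, to the right of the controller; origin at the centre of its foot. Not to be touched.

How it is judged:
By the outcome, as a careful person would: the job done as asked, in the order asked, and still so for the second after the job is handed in, with the robot touching nothing.
It also fails if it takes over 54 s, if anything falls off the work surface, if the arm or the gripper's body presses on something with over 40 N, if the wrist force passes 120 N, or if a joint passes its speed limit or range.

### The arm

A 6-joint arm with a two-finger parallel gripper is mounted at the origin on a cart in front of the work surface, level with it; the furniture and walls round the work are solid. World frame = base frame: x ahead of the robot, y to its left, z up, the work surface at z = 0. Lengths are in m, angles in rad, forces in N, time in s.
With the tool pointing down it reaches from about 0.375 to 0.975 m from the base axis. Payload 3.8 kg.
Tool frame: the origin (TCP) lies at the very end of the fingers, on their centre line; the grasp point (between the pads) lies 19 mm behind it (hold_point_z is the distance from the TCP to the grasp point, in m); z points along the fingers, y is the line along which they close (so a half turn about z gives the same grasp; the last joint's range is limited). The gripper opens to 88 mm and grips with 3 to 60 N. Pads are 18 mm wide; open, the fingers measure 123 mm over their backs; the gripper's body (75 mm by 187 mm) begins 45 mm behind the grasp point.
Start: joints at [-1.299, 0.264, 1.604, -0, 1.274, -0.037], TCP at [0.205, -0.643, 0.239] pointing down, gripper open.
Joint ranges: [-2.63, 2.63], [-0.94, 2.18], [0.31, 2.57], [-1.31, 4.45], [0, 2.66], [-2.55, 2.55]. Speed limits (rad/s): [2.57, 2.57, 3.14, 3.14, 3.14, 3.14].

### API

Orientations are given as a 3x3 rotation matrix whose columns are the frame's x, y, z axes.
In Python, from station import get_state, snapshot, camera_model, sign_off, hold_point_z gives the robot as it stands. The module is installed in compiled form; this text tells all that it offers.
- The arm moves only by the tool carry_out, never from a script. Its argument "increments" is a list of rows, each an object with "slide": the shift along the tool's x, y, z as a fraction of full scale, a list of three; "dr": the turn, a rotation vector about the tool's x, y, z as a fraction of full scale, a list of three; "grip": the opening in per cent of the stroke, from 0 (shut) to 100 (fully open). In form: [{"slide": [dx, dy, dz], "dr": [rx, ry, rz], "grip": grip}, ...]. A call has 1 to 5 rows; each row is the pose to reach, as a shift and turn from the pose commanded when the call began, along the tool's axes at that moment, turning the shorter way round; what a row does not reach only later rows make up. Full scale, the value 1, is 120 mm for a shift and pi rad for a turn. A row lasts 1/8 s, in which the tool goes at most 62.5 mm and 10.7 degrees, less where a joint would pass 70% of its speed; a pose out of reach is approached as far as the arm can. A call with a number of a shift or a turn outside -1 to 1 is refused whole. A call with a gripper value outside its range is refused whole. The fingers move at their own pace and stop on an object; "force" is the grip in N (left out, the last holds). Time passes only in rows, so rows that repeat a pose let the fingers close. It gives the time, the measured TCP pose, the force, the opening and the grip force at its end, in the units of the state.
- get_state(): the state, without advancing time (a new reading comes with each control period).
- snapshot(name): name is "scene" or "top"; returns the picture (400x640x3 uint8, red, green, blue); there is no depth.
- camera_model(name): a dict with "fov_y" (degrees; the focal length in pixels is half the picture's height over the tangent of half this angle, whatever the lens; pixels are square), "cx", "cy" (the principal point, pixels), "k1" (the pictures are not rectified: a ray, as slopes to the right and down, at radius r is drawn at 1 + k1 r^2 times it, then the intrinsics apply), "R" (3x3) and "t" (3): a world point X has camera coordinates R X + t. Camera axes: x right, y down, z forward; pixel columns grow to the right and rows downward; lengths in m; the calibration is good to about 2 mm. A picture is of the moment at which its call begins. camera_model takes no time and is no camera call.
- sign_off(): hands the job in; it is judged then, once.
The state is a dict: "time": time; "q": joint angles; "joint_vel": joint speeds; "joint_torque": joint torques, N m; "eef_pos": TCP position; "tcp_rot": TCP orientation; "force": force on the tool from outside, world axes, zero at the start; "moment": the same for the moment, N m; "finger_gap": finger opening in m; "grip_force": force on a finger pad.
Only numpy, scipy, OpenCV 4.12 (cv2) and the standard library are available. Lean on these libraries where they do the work, as an engineer would, in place of code of your own. Each camera call takes 0.05 s, during which the arm holds its last target. There are 200 camera calls.

## Working session

There is one attempt and no reset: what is moved stays moved. The work goes in short steps, Python scripts to look and compute and a tool call to move; the robot and the scene stay as the last step left them, time stands still between calls to the robot, and variables do not carry over. Pictures are saved under pics/ and viewed, at most 13 in all, crops included, and the job is handed in when it is done.

Besides the shell and the picture viewer there is one more tool, called after ">>>" by a JSON object that holds its "name" and its "arguments", one argument or row to a line. carry_out: Moves the arm, as the interface text tells. Shift numbers are shares of 120 mm and turn numbers shares of pi rad, none past 1 either way. Its arguments: {"type":"object","properties":{"increments":{"type":"array"},"force":{"type":"number"}},"required":["increments"]}

```bash
mkdir -p pics; python3 - <<'E'
from station import *
import cv2
s=get_state();print(s)
for n in("scene","top"):
    cv2.imwrite(f"pics/{n}0.png",snapshot(n)[:,:,::-1]);print(n,camera_model(n))
E
```

```text
{'time': 0.0, 'q': array([-1.29894505e+00,  2.64733093e-01,  1.60533431e+00, -1.94570760e-06,
        1.27368251e+00, -3.69180803e-02]), 'joint_vel': array([-1.52818359e-03,  1.83349343e-04,  3.84446376e-05, -6.26403455e-04,
       -1.40811284e-03,  1.93189464e-04]), 'joint_torque': array([ 2.40827630e-04, -5.02115500e+01, -3.56873560e+01,  7.30209332e-02,
        2.93785078e-02, -2.05830770e-04]), 'eef_pos': array([ 0.20492449, -0.64241941,  0.23742294]), 'tcp_rot': array([[ 9.52708116e-01,  3.03886340e-01, -5.81047670e-04],
       [ 3.03886885e-01, -9.52705854e-01,  2.07753056e-03],
       [ 7.77656408e-05, -2.15585299e-03, -9.99997673e-01]]), 'force': array([0.70730658, 0.15150217, 0.00660652]), 'moment': array([-0.00742357,  0.00436495, -0.04615968]), 'grip_force': 0.0, 'finger_gap': 0.08835226926097535}
scene {'fov_y': 48.92150932061279, 'cx': 319.5450291698457, 'cy': 201.9566101923383, 'k1': -0.10625967950371198, 'R': array([[-0.76892454, -0.63933298, -0.00289692],
       [-0.48740484,  0.58912117, -0.6444942 ],
       [ 0.41375303, -0.49415544, -0.76460371]]), 't': array([0.32500497, 0.32194731, 0.98172662])}
top {'fov_y': 42.377891041987006, 'cx': 327.9128504671844, 'cy': 196.00630341788747, 'k1': -0.08960021881207123, 'R': array([[ 0.00287613, -0.99997629, -0.00625615],
       [-0.99656097, -0.0023481 , -0.08282952],
       [ 0.08281287,  0.00647286, -0.99654409]]), 't': array([-0.04981625,  0.48095908,  1.47589267])}
```

View pics/top0.png

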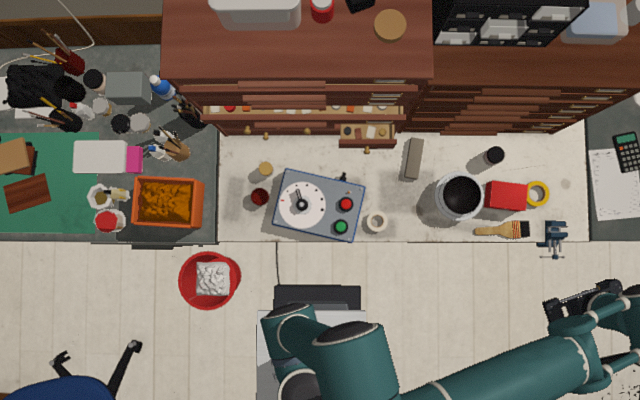

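View pics/scene0.png

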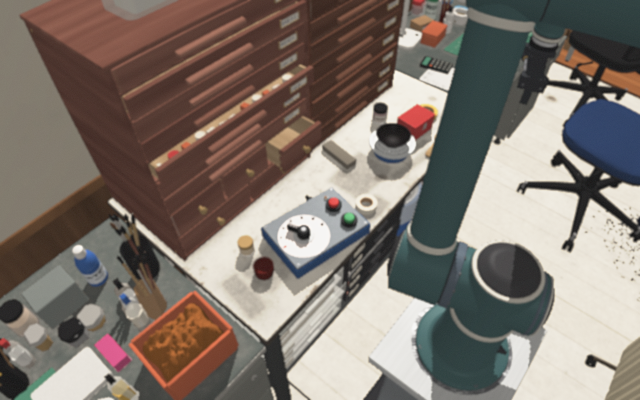

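Top view: the console is centred near (320,205), the selector near (302,204), green at (341,226) and red at (345,204). The cup is at (260,196), the jar at (265,169), the tape at (376,222) and the turntable at (457,198). I'll zoom in on both views.

```bash
python3 - <<'E'
import cv2,numpy as np
a=cv2.imread("pics/top0.png")[160:250,240:400]; b=cv2.imread("pics/scene0.png")[180:290,220:390]
a=cv2.resize(a,(800,450),interpolation=cv2.INTER_CUBIC); cv2.imwrite("pics/topc.png",a)
E
cat > h.py <<'E'
import numpy as np,cv2
from station import *
def cam(n):
    m=camera_model(n);f=200/np.tan(np.radians(m['fov_y'])/2)
    return m['R'],m['t'],np.array([[f,0,m['cx']],[0,f,m['cy']],[0,0,1]]),np.array([m['k1'],0,0,0,0])
def world(n,uv,z):
    R,t,K,d=cam(n)
    # the model is forward: slope*(1+k1 r^2), as OpenCV
    p=cv2.undistortPoints(np.array(uv,float).reshape(-1,1,2),K,d)[:,0]
    r=np.c_[p,np.ones(len(p))]@R; c=-R.T@t
    return c+r*((z-c[2])/r[:,2])[:,None]
def pix(n,X):
    R,t,K,d=cam(n)
    return cv2.projectPoints(np.array(X,float).reshape(-1,1,3),cv2.Rodrigues(R)[0],t,K,d)[0][:,0]
E
```

```text
(no output)
```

View pics/topc.png

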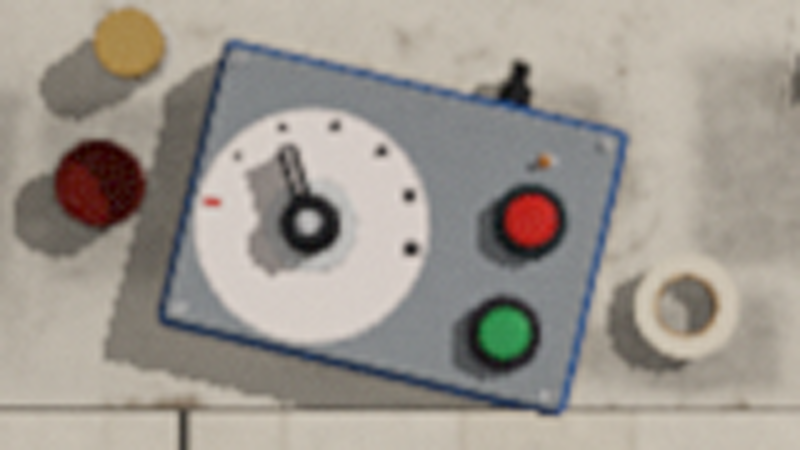

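The lever lines up with the second dot (283,127), so it stands at speed 2. Next I'll fit the console pose.

```bash
cat >> h.py <<'E'
def crop(p): return (np.array(p,float)+.5)/5-.5+[240,160]
E
python3 - <<'E'
from h import *
from scipy.optimize import least_squares
# features in console frame
C=crop([(232,42),(627,133),(560,412),(163,320),(312,225),(530,220),(505,333)])
a=lambda k,r:(-.010+r*np.sin(k),.045+r*np.cos(k),.05)
dots=crop([(212,202),(238,156),(283,127),(335,125),(382,152),(409,195),(411,248)])
Xc=np.array([(.085,.12,.05),(.085,-.12,.05),(-.085,-.12,.05),(-.085,.12,.05),(-.01,.045,.05)])
def T(p,X):
    c,s=np.cos(p[2]),np.sin(p[2]);return X@np.array([[c,s,0],[-s,c,0],[0,0,1]])+[p[0],p[1],0]
def f(p):
    X=np.vstack([Xc,[a(k*np.pi/6,p[3]) for k in range(7)]])
    return (pix("top",T(p,X))-np.vstack([C[:5],dots])).ravel()
w=world("top",C,.05);print(w.round(4))
r=least_squares(f,[*w[:4].mean(0)[:2],-.2,.056]);print(r.x,np.abs(r.fun).reshape(-1,2).round(2))
p=r.x;print("axis",T(p,Xc[4:]))
b=world("top",C[5:],.068);c,s=np.cos(p[2]),np.sin(p[2])
print("stop,start",b,(b[:,:2]-p[:2])@np.array([[c,-s],[s,c]]))
t=world("top",crop([(288,150),(309,222)]),.077);print("lever",t);d=(t[0]-t[1])[:2];print(np.degrees(np.arctan2(d[0],d[1])+p[2]))
loc=np.array([(.085,.12,0.05),(-.085,-.12,.05),(-.085,.12,.05),(.085,-.12,.05),(-.01,.045,.078)])
print("scene",pix("scene",T(p,loc)))
cl=lambda z,q:world("top",crop(q),z)
print("cup,jar",cl(.036,[(100,183)]),cl(.046,[(130,42)]),cl(.019,[(687,307)]))
# refs in scene for buttons
print(pix("scene",b))
i=cv2.imread("pics/scene0.png")[180:290,220:390];cv2.imwrite("pics/scc.png",cv2.resize(i,(765,495),interpolation=cv2.INTER_CUBIC))
E
```

```text
[[ 0.5586  0.0712  0.05  ]
 [ 0.5068 -0.1542  0.05  ]
 [ 0.3485 -0.116   0.05  ]
 [ 0.3998  0.1089  0.05  ]
 [ 0.4539  0.0247  0.05  ]
 [ 0.4571 -0.099   0.05  ]
 [ 0.393  -0.0849  0.05  ]]
[ 0.4535725  -0.02161587 -0.22716297  0.05794021] [[1.7  1.68]
 [1.22 0.89]
 [1.22 1.71]
 [1.97 0.69]
 [0.08 0.01]
 [0.27 0.05]
 [0.11 0.11]
 [0.08 0.15]
 [0.2  0.21]
 [0.08 0.24]
 [0.23 0.09]
 [0.15 0.03]]
axis [[0.45396405 0.02448019 0.05      ]]
stop,start [[ 0.45585108 -0.09848532  0.068     ]
 [ 0.39256594 -0.08454069  0.068     ]] [[ 0.01953213 -0.07438145]
 [-0.04526769 -0.07504779]]
lever [[0.4940842  0.03689366 0.077     ]
 [0.45381457 0.02486765 0.077     ]]
60.356938778127
scene [[259.06100306 225.05516608]
 [372.02884772 221.83702547]
 [296.95926051 270.02518283]
 [331.67572446 183.60899987]
 [303.55949421 227.90834737]]
cup,jar [[0.47872    0.14769423 0.036     ]] [[0.55907979 0.13020211 0.046     ]] [[ 0.40900314 -0.1906342   0.019     ]]
[[333.5799575  201.17228719]
 [349.38360513 216.28552549]]
```

View pics/scc.png

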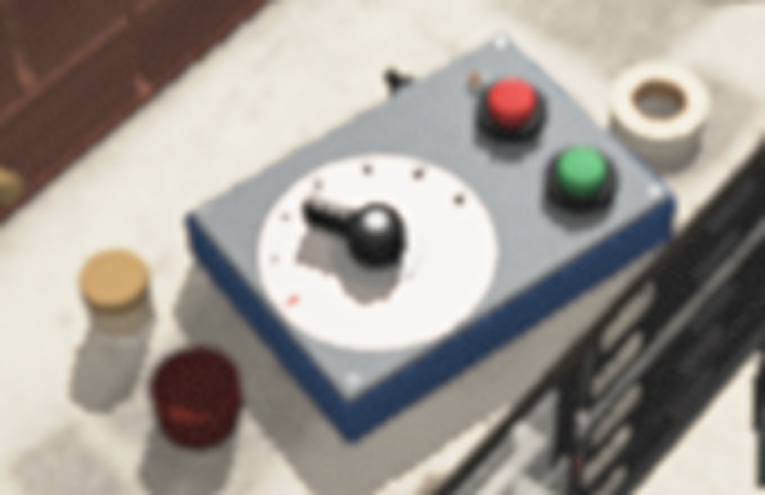

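Geometry checks out: the buttons are 65 mm apart, the hub sits on the fitted axis, and the lever is at 60°, which is speed 2. Console yaw is -13°. My plan is to push with closed fingers, turned half round so the last joint stays in range, and to follow the lever along its arc.

```bash
cat >> h.py <<'E'
A=np.array([.454,.0247])
def P(phi,gap=0,r=.036,w=.0230):
    k=np.radians(phi);return A+r*np.array([np.cos(k),np.sin(k)])+(w+gap)*np.array([-np.sin(k),np.cos(k)])
def head(R): return np.degrees(np.arctan2(R[1,0],R[0,0]))
def rel(pos,hd,tp,th):
    """slide and dr (shares) from level pose (pos, heading deg) to (tp, th)"""
    k=np.radians(hd);x=np.array([np.cos(k),np.sin(k),0]);y=np.array([np.sin(k),-np.cos(k),0])
    d=np.array(tp)-pos
    return np.round([d@x/.12,d@y/.12,-d[2]/.12,-(th-hd)/180],3).tolist()
E
python3 - <<'E'
from h import *
s=get_state();p=s['eef_pos'];h=head(s['tcp_rot']);print(p,h)
T=np.r_[P(17,.012),.2];H=197
for i in range(6):
    q=p+(T-p)/(6-i);g=h+(H-h)/(6-i);print(rel(p,h,q,g));p,h=q,g
print(T)
E
```

```text
[ 0.20497951 -0.64246152  0.23750914] 17.695209892672814
[0.662, -0.826, 0.052, -0.166]
[0.985, -0.386, 0.052, -0.166]
[1.047, 0.156, 0.052, -0.166]
[0.83, 0.657, 0.052, -0.166]
[0.392, 0.983, 0.052, -0.166]
[-0.15, 1.047, 0.052, -0.166]
[0.47819396 0.06869605 0.2       ]
```

>>> {"name": "carry_out", "arguments": {
  "increments": [
    {"slide": [0.66, -0.83, 0], "dr": [0, 0, -0.166], "grip": 0},
    {"slide": [0.66, -0.83, 0], "dr": [0, 0, -0.166], "grip": 0},
    {"slide": [0.66, -0.83, 0], "dr": [0, 0, -0.166], "grip": 0},
    {"slide": [0.66, -0.83, 0], "dr": [0, 0, -0.166], "grip": 0}
  ],
  "force": 20
}}

```text
time: 0.6
eef_pos: [0.2506, -0.5233, 0.2385]
tcp_rot: [[0.675, 0.738, -0.0], [0.738, -0.675, 0.0], [0.0, -0.0, -1.0]]
force: [-0.4, -1.0, -0.0]
finger_gap: 0.05
grip_force: 0.0
```

>>> {"name": "carry_out", "arguments": {
  "increments": [
    {"slide": [0.985, -0.39, 0], "dr": [0, 0, -0.166], "grip": 0},
    {"slide": [0.985, -0.39, 0], "dr": [0, 0, -0.166], "grip": 0},
    {"slide": [0.985, -0.39, 0], "dr": [0, 0, -0.166], "grip": 0},
    {"slide": [0.985, -0.39, 0], "dr": [0, 0, -0.166], "grip": 0}
  ]
}}

```text
time: 1.1
eef_pos: [0.2957, -0.4055, 0.2389]
tcp_rot: [[0.221, 0.975, 0.0], [0.975, -0.221, -0.001], [-0.001, 0.0, -1.0]]
force: [-0.7, -0.4, 0.0]
finger_gap: 0.0105
grip_force: 0.0
```

>>> {"name": "carry_out", "arguments": {
  "increments": [
    {"slide": [1, 0.16, 0], "dr": [0, 0, -0.166], "grip": 0},
    {"slide": [1, 0.16, 0], "dr": [0, 0, -0.166], "grip": 0},
    {"slide": [1, 0.16, 0], "dr": [0, 0, -0.166], "grip": 0},
    {"slide": [1, 0.16, 0], "dr": [0, 0, -0.166], "grip": 0}
  ]
}}

```text
time: 1.6
eef_pos: [0.3407, -0.293, 0.2389]
tcp_rot: [[-0.293, 0.956, 0.0], [0.956, 0.293, -0.001], [-0.001, 0.0, -1.0]]
force: [-1.3, 0.6, -0.5]
finger_gap: 0.0004
grip_force: 0.0
```

>>> {"name": "carry_out", "arguments": {
  "increments": [
    {"slide": [0.83, 0.66, 0], "dr": [0, 0, -0.166], "grip": 0},
    {"slide": [0.83, 0.66, 0], "dr": [0, 0, -0.166], "grip": 0},
    {"slide": [0.83, 0.66, 0], "dr": [0, 0, -0.166], "grip": 0},
    {"slide": [0.83, 0.66, 0], "dr": [0, 0, -0.166], "grip": 0}
  ]
}}

```text
time: 2.1
eef_pos: [0.3867, -0.1742, 0.2388]
tcp_rot: [[-0.73, 0.684, 0.0], [0.684, 0.73, -0.0], [-0.0, -0.0, -1.0]]
force: [-0.5, -0.1, -0.2]
finger_gap: 0.0004
grip_force: 0.0
```

>>> {"name": "carry_out", "arguments": {
  "increments": [
    {"slide": [0.39, 0.985, 0], "dr": [0, 0, -0.166], "grip": 0},
    {"slide": [0.39, 0.985, 0], "dr": [0, 0, -0.166], "grip": 0},
    {"slide": [0.39, 0.985, 0], "dr": [0, 0, -0.166], "grip": 0},
    {"slide": [0.39, 0.985, 0], "dr": [0, 0, -0.166], "grip": 0}
  ]
}}

```text
time: 2.6
eef_pos: [0.4326, -0.0559, 0.2386]
tcp_rot: [[-0.973, 0.23, -0.0], [0.23, 0.973, -0.0], [0.0, -0.0, -1.0]]
force: [0.4, -0.9, -0.2]
finger_gap: 0.0004
grip_force: 0.0
```

```bash
python3 - <<'E'
from h import *
s=get_state();p=s['eef_pos'];h=head(s['tcp_rot'])%360;print(s['time'],p,h,s['q'],s['force'],s['finger_gap'],s['tcp_rot'])
print(rel(p,h,np.r_[P(17,.012),.15],197))
E
```

```text
2.6 [ 0.43258196 -0.0558889   0.23864481] 166.69249902397974 [-1.85334036e-01 -2.02738923e-01  2.08416148e+00 -3.63574478e-04
  1.26049218e+00 -1.52375964e+00] [ 0.371157   -0.86344705 -0.18446706] 0.00043620052158883444 [[-9.73148702e-01  2.30177018e-01 -3.80343678e-04]
 [ 2.30177130e-01  9.73148709e-01 -2.80933706e-04]
 [ 3.05466477e-04 -3.60936687e-04 -9.99999888e-01]]
[-0.131, 1.098, 0.739, -0.168]
```

>>> {"name": "carry_out", "arguments": {
  "increments": [
    {"slide": [-0.13, 1, 0.2], "dr": [0, 0, -0.168], "grip": 0},
    {"slide": [-0.13, 1, 0.5], "dr": [0, 0, -0.168], "grip": 0},
    {"slide": [-0.13, 1, 0.7], "dr": [0, 0, -0.168], "grip": 0},
    {"slide": [-0.13, 1, 0.7], "dr": [0, 0, -0.168], "grip": 0},
    {"slide": [-0.13, 1, 0.7], "dr": [0, 0, -0.168], "grip": 0}
  ]
}}

```text
time: 3.22
eef_pos: [0.4749, 0.0568, 0.1557]
tcp_rot: [[-0.957, -0.291, 0.001], [-0.291, 0.957, -0.0], [-0.001, -0.001, -1.0]]
force: [0.6, -0.3, 0.4]
finger_gap: 0.0006
grip_force: 0.0
```

```bash
python3 - <<'E'
from h import *
s=get_state();p=s['eef_pos'];h=head(s['tcp_rot'])%360;print(s['time'],p,h,s['q'],s['force'])
print(rel(p,h,np.r_[P(17,.012),.062],197))
cv2.imwrite("pics/top1.png",cv2.resize(snapshot("top")[130:250,220:400,::-1],(780,520),interpolation=cv2.INTER_CUBIC))
a=snapshot("scene")[130:290,200:400,::-1]
cv2.imwrite("pics/sc1.png",cv2.resize(a,(750,600),interpolation=cv2.INTER_CUBIC))
E
```

```text
3.225 [0.47493177 0.05681903 0.15569962] 196.9068360223485 [ 6.72390268e-02 -4.24346728e-02  2.10255360e+00 -3.97239179e-04
  1.08060103e+00 -1.79845018e+00] [ 0.63906613 -0.25710622  0.42137818]
[-0.055, 0.087, 0.781, -0.001]
```

View pics/sc1.png

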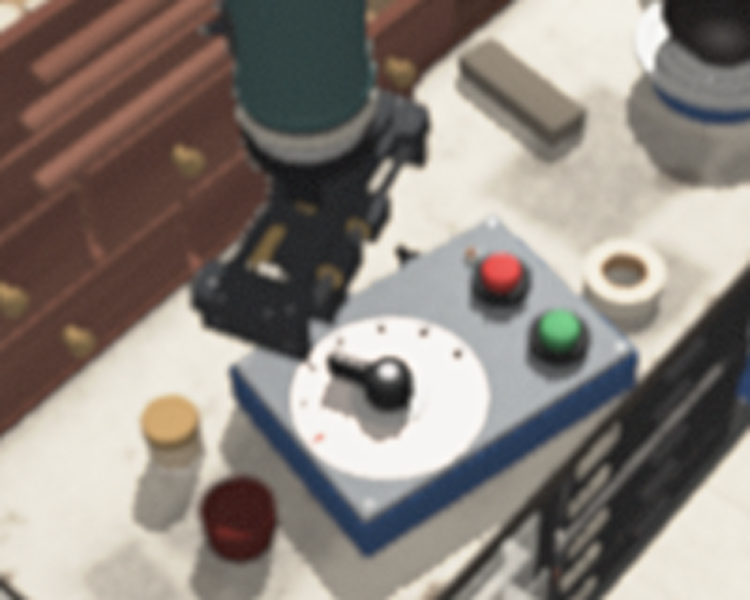

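The gripper is above the console with the tip near (320,330), and the lever is still at dot 2. I'll shift to the +y side, then descend.

>>> {"name": "carry_out", "arguments": {
  "increments": [
    {"slide": [-0.055, 0.09, 0.1], "dr": [0, 0, 0], "grip": 0},
    {"slide": [-0.055, 0.09, 0.35], "dr": [0, 0, 0], "grip": 0},
    {"slide": [-0.055, 0.09, 0.6], "dr": [0, 0, 0], "grip": 0},
    {"slide": [-0.055, 0.09, 0.78], "dr": [0, 0, 0], "grip": 0},
    {"slide": [-0.055, 0.09, 0.78], "dr": [0, 0, 0], "grip": 0}
  ]
}}

```text
time: 3.95
eef_pos: [0.4756, 0.0708, 0.0594]
tcp_rot: [[-0.955, -0.297, -0.004], [-0.297, 0.955, -0.0], [0.004, 0.001, -1.0]]
force: [-1.2, 0.1, 0.5]
finger_gap: 0.0005
grip_force: 0.0
```

```bash
cat > plan.py <<'E'
from h import *
import sys
# plan: rows along the arc for the given finger angles
s=get_state();p=s['eef_pos'];h=head(s['tcp_rot'])%360;print(s['time'],p.round(4),round(h,2),s['force'].round(2))
for f in map(float,sys.argv[1:]): print(f,rel(p,h,np.r_[P(f),.062],f+180))
E
python3 plan.py 20 17 13 9 5
```

```text
3.95 [0.4756 0.0708 0.0594] 197.28 [-1.24  0.09  0.54]
20.0 [-0.004, -0.108, -0.022, -0.015]
17.0 [-0.015, -0.123, -0.022, 0.002]
13.0 [-0.027, -0.145, -0.022, 0.024]
9.0 [-0.038, -0.167, -0.022, 0.046]
5.0 [-0.048, -0.19, -0.022, 0.068]
```

>>> {"name": "carry_out", "arguments": {
  "increments": [
    {"slide": [-0.01, -0.06, -0.02], "dr": [0, 0, 0], "grip": 0},
    {"slide": [-0.015, -0.12, -0.02], "dr": [0, 0, 0], "grip": 0},
    {"slide": [-0.027, -0.145, -0.02], "dr": [0, 0, 0.024], "grip": 0},
    {"slide": [-0.038, -0.167, -0.02], "dr": [0, 0, 0.046], "grip": 0},
    {"slide": [-0.048, -0.19, -0.02], "dr": [0, 0, 0.068], "grip": 0}
  ]
}}

```text
time: 4.58
eef_pos: [0.4909, 0.0504, 0.0649]
tcp_rot: [[-0.996, -0.086, 0.002], [-0.086, 0.996, 0.001], [-0.003, 0.001, -1.0]]
force: [-0.3, 1.4, 1.3]
finger_gap: 0.0007
grip_force: 0.8
```

```bash
python3 plan.py 2 -1 -4 -8 -13; python3 -c "
from h import *
cv2.imwrite('pics/sc2.png',cv2.resize(snapshot('scene')[130:290,200:400,::-1],(750,600),interpolation=cv2.INTER_CUBIC))"
```

```text
4.575 [0.4909 0.0504 0.0649] 184.91 [-0.28  1.38  1.3 ]
2.0 [0.015, -0.011, 0.024, 0.016]
-1.0 [0.007, -0.028, 0.024, 0.033]
-4.0 [-0.001, -0.044, 0.024, 0.049]
-8.0 [-0.011, -0.068, 0.024, 0.072]
-13.0 [-0.02, -0.097, 0.024, 0.099]
```

View pics/sc2.png

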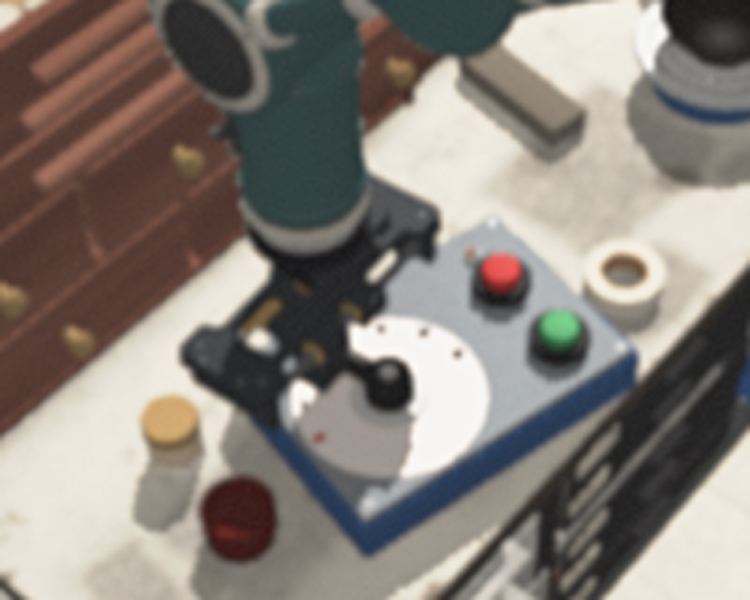

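The finger sits against the lever, which has moved a little clockwise toward dot 3, and nothing else has been touched. Continuing along the arc.

>>> {"name": "carry_out", "arguments": {
  "increments": [
    {"slide": [0.015, -0.01, 0.02], "dr": [0, 0, 0.016], "grip": 0},
    {"slide": [0.007, -0.028, 0.02], "dr": [0, 0, 0.033], "grip": 0},
    {"slide": [0, -0.044, 0.02], "dr": [0, 0, 0.049], "grip": 0},
    {"slide": [-0.01, -0.068, 0.02], "dr": [0, 0, 0.072], "grip": 0},
    {"slide": [-0.02, -0.097, 0.02], "dr": [0, 0, 0.099], "grip": 0}
  ]
}}

```text
time: 5.25
eef_pos: [0.494, 0.0387, 0.0621]
tcp_rot: [[-0.975, 0.222, 0.002], [0.222, 0.975, -0.0], [-0.002, 0.0, -1.0]]
force: [-0.5, -0.3, -0.4]
finger_gap: 0.0002
grip_force: 0.0
```

```bash
python3 plan.py -17 -21 -25 -29 -33
```

```text
5.25 [0.494  0.0387 0.0621] 167.15 [-0.47 -0.26 -0.4 ]
-17.0 [-0.014, -0.019, 0.001, 0.023]
-21.0 [-0.025, -0.041, 0.001, 0.045]
-25.0 [-0.035, -0.064, 0.001, 0.068]
-29.0 [-0.043, -0.088, 0.001, 0.09]
-33.0 [-0.049, -0.112, 0.001, 0.112]
```

>>> {"name": "carry_out", "arguments": {
  "increments": [
    {"slide": [-0.014, -0.019, 0], "dr": [0, 0, 0.023], "grip": 0},
    {"slide": [-0.025, -0.041, 0], "dr": [0, 0, 0.045], "grip": 0},
    {"slide": [-0.035, -0.064, 0], "dr": [0, 0, 0.068], "grip": 0},
    {"slide": [-0.043, -0.088, 0], "dr": [0, 0, 0.09], "grip": 0},
    {"slide": [-0.049, -0.112, 0], "dr": [0, 0, 0.112], "grip": 0}
  ]
}}

```text
time: 5.88
eef_pos: [0.4967, 0.0245, 0.0621]
tcp_rot: [[-0.839, 0.545, 0.002], [0.545, 0.839, 0.0], [-0.002, 0.001, -1.0]]
force: [-0.1, 0.2, 0.7]
finger_gap: 0.0005
grip_force: 0.2
```

```bash
python3 plan.py -36 -39 -42 -45 -48; python3 -c "
from h import *
cv2.imwrite('pics/sc3.png',cv2.resize(snapshot('scene')[130:290,200:400,::-1],(750,600),interpolation=cv2.INTER_CUBIC))"
```

```text
5.875 [0.4967 0.0245 0.0621] 147.01 [-0.14  0.22  0.72]
-36.0 [-0.01, -0.016, 0.001, 0.017]
-39.0 [-0.019, -0.033, 0.001, 0.033]
-42.0 [-0.027, -0.05, 0.001, 0.05]
-45.0 [-0.034, -0.067, 0.001, 0.067]
-48.0 [-0.04, -0.085, 0.001, 0.083]
```

View pics/sc3.png

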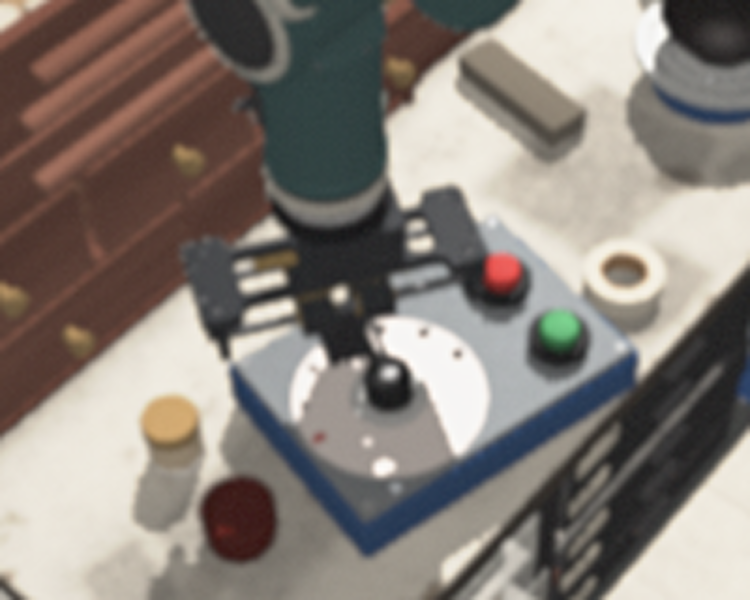

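The lever now points at (372,325), about at dot 4 (381,327), and the force is near zero, so it has clicked to speed 4. Pushing on to the 4→5 boundary at -58°, stopping about 6° short of speed 5 (-73°).

>>> {"name": "carry_out", "arguments": {
  "increments": [
    {"slide": [-0.01, -0.016, 0], "dr": [0, 0, 0.017], "grip": 0},
    {"slide": [-0.019, -0.033, 0], "dr": [0, 0, 0.033], "grip": 0},
    {"slide": [-0.027, -0.05, 0], "dr": [0, 0, 0.05], "grip": 0},
    {"slide": [-0.034, -0.067, 0], "dr": [0, 0, 0.067], "grip": 0},
    {"slide": [-0.04, -0.085, 0], "dr": [0, 0, 0.083], "grip": 0}
  ]
}}

```text
time: 6.55
eef_pos: [0.4953, 0.0136, 0.062]
tcp_rot: [[-0.671, 0.742, 0.002], [0.742, 0.671, 0.0], [-0.001, 0.002, -1.0]]
force: [1.4, 1.7, -0.7]
finger_gap: 0.0004
grip_force: 1.1
```

```bash
python3 plan.py -51 -54 -57 -60 -62
```

```text
6.55 [0.4953 0.0136 0.062 ] 132.14 [ 1.37  1.73 -0.73]
-51.0 [-0.01, -0.018, -0.0, 0.017]
-54.0 [-0.019, -0.034, -0.0, 0.034]
-57.0 [-0.027, -0.051, -0.0, 0.051]
-60.0 [-0.034, -0.068, -0.0, 0.067]
-62.0 [-0.038, -0.08, -0.0, 0.079]
```

>>> {"name": "carry_out", "arguments": {
  "increments": [
    {"slide": [-0.01, -0.018, 0], "dr": [0, 0, 0.017], "grip": 0},
    {"slide": [-0.019, -0.034, 0], "dr": [0, 0, 0.034], "grip": 0},
    {"slide": [-0.027, -0.051, 0], "dr": [0, 0, 0.051], "grip": 0},
    {"slide": [-0.034, -0.068, 0], "dr": [0, 0, 0.067], "grip": 0},
    {"slide": [-0.038, -0.08, 0], "dr": [0, 0, 0.079], "grip": 0}
  ]
}}

```text
time: 7.18
eef_pos: [0.4909, 0.0035, 0.0618]
tcp_rot: [[-0.468, 0.884, 0.002], [0.884, 0.468, -0.0], [-0.001, 0.001, -1.0]]
force: [1.2, 0.5, 0.4]
finger_gap: -0.0
grip_force: 0.1
```

```bash
python3 plan.py -64 -66; python3 - <<'E'
from h import *
i=snapshot('scene');cv2.imwrite('pics/sc4.png',cv2.resize(i[130:290,200:400,::-1],(750,600),interpolation=cv2.INTER_CUBIC))
for k in(4,4.5,5,6):
    a=np.radians(77-30*k);print(k,((pix("scene",[[*(A+.046*np.array([np.cos(a),np.sin(a)])),.077]])-[200,130])*3.75).round())
E
```

```text
7.175 [0.4909 0.0035 0.0618] 117.92 [1.22 0.54 0.44]
-64.0 [-0.006, -0.008, -0.001, 0.011]
-66.0 [-0.012, -0.019, -0.001, 0.022]
4 [[381. 315.]]
4.5 [[399. 315.]]
5 [[416. 318.]]
6 [[443. 335.]]
```

View pics/sc4.png

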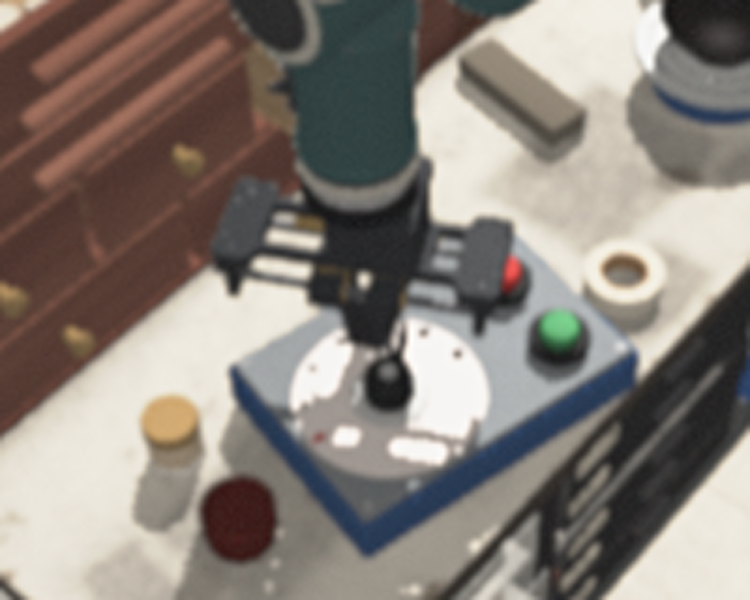

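The lever tip is at about (400,320), which is roughly position 4.5, so it hasn't snapped yet. I'll nudge it a little further.

>>> {"name": "carry_out", "arguments": {
  "increments": [
    {"slide": [-0.006, -0.009, 0], "dr": [0, 0, 0.011], "grip": 0},
    {"slide": [-0.012, -0.019, 0], "dr": [0, 0, 0.022], "grip": 0},
    {"slide": [-0.012, -0.019, 0], "dr": [0, 0, 0.022], "grip": 0}
  ]
}}

```text
time: 7.6
eef_pos: [0.4888, 0.0014, 0.0611]
tcp_rot: [[-0.406, 0.914, -0.0], [0.914, 0.406, -0.0], [0.0, -0.0, -1.0]]
force: [0.4, -0.1, -0.5]
finger_gap: 0.0004
grip_force: 0.0
```

```bash
python3 plan.py -67 -69; python3 - <<'E'
from h import *
i=snapshot('scene');cv2.imwrite('pics/sc5.png',cv2.resize(i[190:250,270:350,::-1],(640,480),interpolation=cv2.INTER_CUBIC))
for k in(4,4.5,5,6):
    a=np.radians(77-30*k);print(k,((pix("scene",[[*(A+.046*np.array([np.cos(a),np.sin(a)])),.077]])-[270,190])*8).round())
E
```

```text
7.6 [0.4888 0.0014 0.0611] 113.98 [ 0.38 -0.12 -0.49]
-67.0 [-0.008, 0.001, -0.008, 0.005]
-69.0 [-0.014, -0.01, -0.008, 0.017]
4 [[253. 191.]]
4.5 [[291. 191.]]
5 [[327. 199.]]
6 [[385. 235.]]
```

View pics/sc5.png

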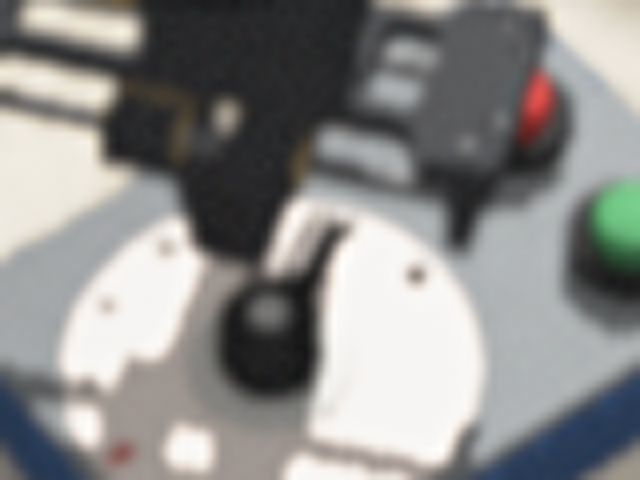

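The lever has snapped ahead of the finger, with its tip at (340,228), which is speed 5. Dot 6 at (415,272) is clear. I'll back off, rise and check.

>>> {"name": "carry_out", "arguments": {
  "increments": [
    {"slide": [0, 0.08, 0], "dr": [0, 0, 0], "grip": 0},
    {"slide": [0, 0.08, -0.3], "dr": [0, 0, 0], "grip": 0},
    {"slide": [0, 0.08, -0.6], "dr": [0, 0, 0], "grip": 0},
    {"slide": [0, 0.08, -0.6], "dr": [0, 0, 0], "grip": 0}
  ]
}}

```text
time: 8.15
eef_pos: [0.5011, 0.0055, 0.1365]
tcp_rot: [[-0.407, 0.913, 0.007], [0.913, 0.407, -0.0], [-0.003, 0.007, -1.0]]
force: [-0.1, 0.5, 0.3]
finger_gap: 0.0006
grip_force: 0.0
```

```bash
python3 - <<'E'
from h import *
s=get_state();p=s['eef_pos'];h=head(s['tcp_rot'])%360;print(s['time'],p,h,s['q'])
print(rel(p,h,[.3925,-.0845,p[2]],h))
E
```

```text
8.15 [0.50108086 0.00554414 0.1365236 ] 114.01145595935152 [-3.87046065e-02  1.92922200e-02  2.08042891e+00  1.00103668e-04
  1.03454894e+00 -4.57844836e-01]
[-0.317, -1.132, -0.0, -0.0]
```

>>> {"name": "carry_out", "arguments": {
  "increments": [
    {"slide": [-0.16, -0.5, 0], "dr": [0, 0, 0], "grip": 0},
    {"slide": [-0.3, -1, 0], "dr": [0, 0, 0], "grip": 0},
    {"slide": [-0.317, -1, 0], "dr": [0, 0, 0], "grip": 0},
    {"slide": [-0.317, -1, 0], "dr": [0, 0, 0], "grip": 0}
  ]
}}

```text
time: 8.65
eef_pos: [0.4037, -0.0783, 0.1326]
tcp_rot: [[-0.406, 0.914, 0.0], [0.914, 0.406, 0.0], [0.0, 0.0, -1.0]]
force: [0.6, -0.6, -0.0]
finger_gap: 0.0006
grip_force: 0.0
```

```bash
python3 - <<'E'
from h import *
s=get_state();p=s['eef_pos'];h=head(s['tcp_rot'])%360;print(s['time'],p,h,s['force'])
print(rel(p,h,[.3925,-.0845,.075],h))
i=snapshot('scene')[190:250,270:370,::-1];j=snapshot('top')[165:245,260:360,::-1]
f=lambda a,h:cv2.resize(a,(600,h),interpolation=cv2.INTER_CUBIC)
cv2.imwrite('pics/v6.png',f(i,360));cv2.imwrite('pics/v7.png',f(j,480))
for k in(4,5,6):
    a=np.radians(77-30*k);X=[[*(A+.046*np.array([np.cos(a),np.sin(a)])),.077]];print(k,((pix("scene",X)-[270,190])*6).round())
E
```

```text
8.65 [ 0.40366277 -0.07825823  0.13262681] 113.92471106055933 [ 0.64624941 -0.55057447 -0.01413494]
[-0.01, -0.106, 0.48, -0.0]
4 [[190. 144.]]
5 [[245. 149.]]
6 [[289. 176.]]
```

View pics/v6.png

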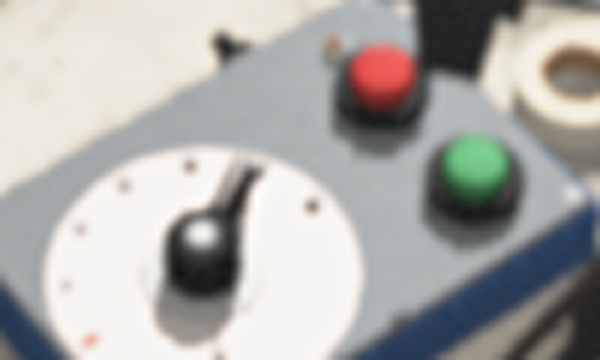

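The lever covers the fifth dot: dots 1–4 are visible on its left and dot 6 at (312,206) on its right, so speed 5 is set. The fingertip (black, at (450,40)) is nearly above the green button. Centre it, descend and press.

>>> {"name": "carry_out", "arguments": {
  "increments": [
    {"slide": [-0.01, -0.106, 0], "dr": [0, 0, 0], "grip": 0},
    {"slide": [-0.01, -0.106, 0.2], "dr": [0, 0, 0], "grip": 0},
    {"slide": [-0.01, -0.106, 0.4], "dr": [0, 0, 0], "grip": 0},
    {"slide": [-0.01, -0.106, 0.46], "dr": [0, 0, 0], "grip": 0},
    {"slide": [-0.01, -0.106, 0.46], "dr": [0, 0, 0], "grip": 0}
  ]
}}

```text
time: 9.38
eef_pos: [0.3921, -0.0842, 0.0777]
tcp_rot: [[-0.407, 0.913, -0.001], [0.913, 0.407, 0.0], [0.001, -0.001, -1.0]]
force: [0.5, 0.2, 0.5]
finger_gap: 0.0002
grip_force: 0.0
```

```bash
python3 - <<'E'
from h import *
s=get_state();p=s['eef_pos'];h=head(s['tcp_rot'])%360;print(s['time'],p,h,s['force'])
print(rel(p,h,[.3925,-.0845,.060],h))
E
```

```text
9.375 [ 0.39205412 -0.08422371  0.0776734 ] 114.02834001034228 [0.46387691 0.24232323 0.45601801]
[-0.004, 0.002, 0.147, -0.0]
```

>>> {"name": "carry_out", "arguments": {
  "increments": [
    {"slide": [0, 0, 0.05], "dr": [0, 0, 0], "grip": 0},
    {"slide": [0, 0, 0.09], "dr": [0, 0, 0], "grip": 0},
    {"slide": [0, 0, 0.12], "dr": [0, 0, 0], "grip": 0},
    {"slide": [0, 0, 0.14], "dr": [0, 0, 0], "grip": 0},
    {"slide": [0, 0, 0.14], "dr": [0, 0, 0], "grip": 0}
  ]
}}

```text
time: 10.0
eef_pos: [0.3939, -0.0848, 0.0658]
tcp_rot: [[-0.407, 0.914, 0.0], [0.914, 0.407, -0.0], [-0.0, 0.0, -1.0]]
force: [-14.3, 3.8, 40.2]
finger_gap: 0.0007
grip_force: 20.3
```

```bash
python3 - <<'E'
from h import *
s=get_state();print(s['eef_pos'],s['force'],s['moment'],s['q'])
i=snapshot('scene')[170:270,260:400,::-1]
cv2.imwrite('pics/v8.png',cv2.resize(i,(784,560),interpolation=cv2.INTER_CUBIC))
s=get_state();print(s['eef_pos'],s['force'])
E
```

```text
[ 0.3938527  -0.0848486   0.06576735] [-14.26766322   3.81119633  40.21968192] [ 0.72619305  2.35756571 -0.02575839] [-2.73991557e-01 -7.42815481e-02  2.32333929e+00 -6.20521656e-05
  8.92196776e-01 -6.92894166e-01]
[ 0.39387151 -0.08483665  0.06579282] [-14.53698068   3.42771116  40.8189081 ]
```

View pics/v8.png

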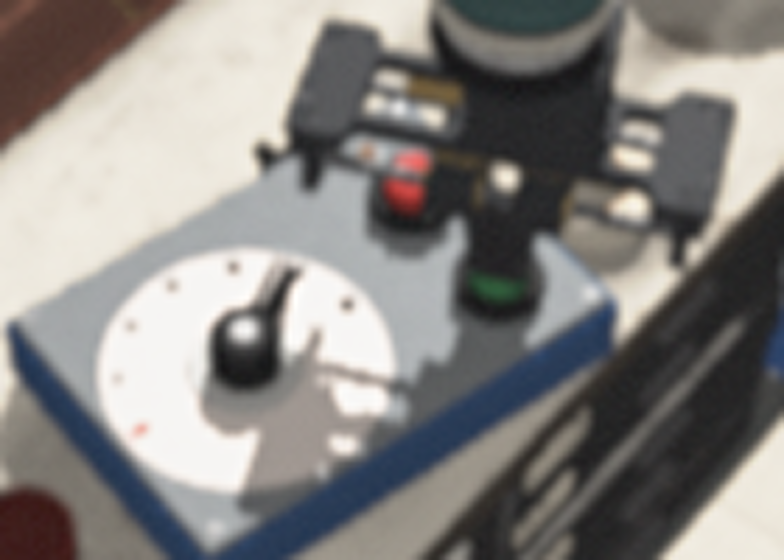

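The fingertip holds the green button down at collar level, (495,290). The lever is still at 5 and the red button is clear. I'll release slowly and watch the force to confirm the travel.

>>> {"name": "carry_out", "arguments": {
  "increments": [
    {"slide": [0, 0, -0.03], "dr": [0, 0, 0], "grip": 0},
    {"slide": [0, 0, -0.03], "dr": [0, 0, 0], "grip": 0}
  ]
}}

```text
time: 10.3
eef_pos: [0.3937, -0.0848, 0.0663]
tcp_rot: [[-0.407, 0.914, 0.003], [0.914, 0.407, -0.001], [-0.002, 0.002, -1.0]]
force: [-1.7, 1.7, 11.1]
finger_gap: 0.0002
grip_force: 5.5
```

>>> {"name": "carry_out", "arguments": {
  "increments": [
    {"slide": [0, 0, -0.02], "dr": [0, 0, 0], "grip": 0},
    {"slide": [0, 0, -0.02], "dr": [0, 0, 0], "grip": 0}
  ]
}}

```text
time: 10.55
eef_pos: [0.3936, -0.0848, 0.068]
tcp_rot: [[-0.407, 0.914, 0.003], [0.914, 0.407, -0.001], [-0.002, 0.002, -1.0]]
force: [2.4, -0.6, 4.4]
finger_gap: 0.0002
grip_force: 1.9
```

>>> {"name": "carry_out", "arguments": {
  "increments": [
    {"slide": [0, 0, -0.02], "dr": [0, 0, 0], "grip": 0},
    {"slide": [0, 0, -0.02], "dr": [0, 0, 0], "grip": 0}
  ]
}}

```text
time: 10.8
eef_pos: [0.3928, -0.0846, 0.0698]
tcp_rot: [[-0.407, 0.914, 0.001], [0.914, 0.407, -0.0], [-0.001, 0.001, -1.0]]
force: [3.3, -0.3, 2.4]
finger_gap: 0.0005
grip_force: 1.4
```

The force dropped from a hard stop (over 11 N at z 0.066) to the button's own spring (4.4 N, then 2.4 N), so it was fully down. Lifting clear.

>>> {"name": "carry_out", "arguments": {
  "increments": [
    {"slide": [0, 0, -0.2], "dr": [0, 0, 0], "grip": 0},
    {"slide": [0, 0, -0.5], "dr": [0, 0, 0], "grip": 0},
    {"slide": [0, 0, -0.8], "dr": [0, 0, 0], "grip": 0},
    {"slide": [0, 0, -0.8], "dr": [0, 0, 0], "grip": 0},
    {"slide": [0, 0, -0.8], "dr": [0, 0, 0], "grip": 0}
  ]
}}

```text
time: 11.42
eef_pos: [0.391, -0.0841, 0.164]
tcp_rot: [[-0.407, 0.914, -0.003], [0.914, 0.407, 0.001], [0.002, -0.002, -1.0]]
force: [0.1, 0.2, 0.1]
finger_gap: 0.0006
grip_force: 0.0
```

```bash
python3 - <<'E'
from h import *
s=get_state();print(s['time'],s['eef_pos'],s['force'])
i=snapshot('scene')[170:290,240:400,::-1]
cv2.imwrite('pics/v9.png',cv2.resize(i,(720,540),interpolation=cv2.INTER_CUBIC))
E
```

```text
11.425 [ 0.3909789  -0.08409507  0.16398518] [0.13849684 0.22254315 0.09294907]
```

View pics/v9.png

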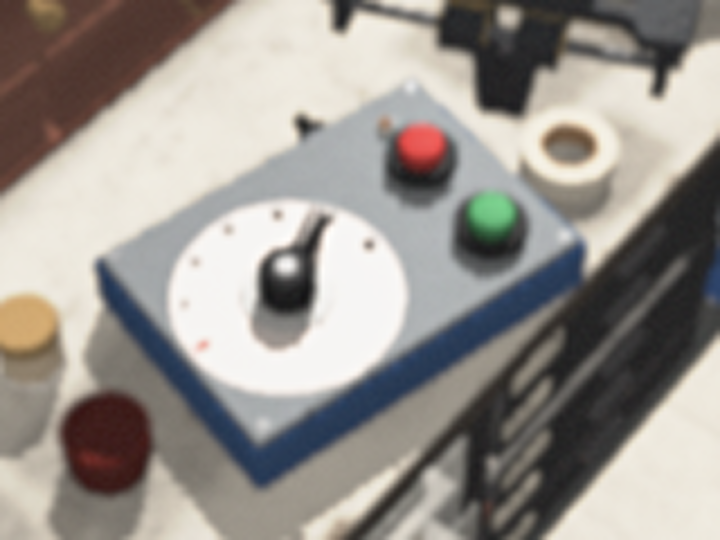

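The lever is at dot 5, near (325,220). The green button at (490,215) has sprung back up, the red one is untouched, the cup, jar and tape stand where they were, and the gripper is clear.

```bash
python3 -c "
from station import *
print(sign_off())"
```

```text
the job is handed in; nothing more can be done
None
```

The selector is at speed five, start was pressed fully down and released, nothing else was touched, and the job was handed in at about 11.5 s.

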